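# Dock the parts crate and press the call button

### The job

Push the tall, heavy parts crate along the table into its dock until it is fully home against the stop plate. Push it only low, on its foot bar, with the fingers, so that it slides on its base: do not let it tip, and do not grasp, lift or drag it from higher up. When it is home, press the button on the pillar behind the stop fully down and let it go, and leave the other things on the table alone.

Things in the scene. Friction and masses are not known exactly. Their poses are not given: they have to be found in the camera images.
- crate: Tall open-topped grey plastic crate full of small black and white moulded parts, 0.7 to 1 kg, loose, upright. Body 140 mm along its x, 80 mm along its y, top 180 mm high. Origin: at table height under the body's centre. It is pushed along its +y, front face (y = +40 mm) first. Centre of mass about 80 mm up, within 5 mm of the body's centre. Starts askew by up to 0.2 rad to the dock.
- foot_bar (a point): Middle of the rear face (the face to push, looking to -y) of the crate's dark steel foot bar: 16 mm up, 80 mm behind the crate's origin. Bar 140 mm long in x, 15 mm thick, top 32 mm up, at the rear edge of a 12 mm base plate that sticks out 40 mm behind the crate's body. Pushed here the crate slides at 3 to 8 N (friction 0.5 to 0.7); pushed above 50 mm up it may tip forward.
- dock: Fixed aluminium dock, open at its -y side. Origin: on the table, where the crate's origin lies when fully home, axes then parallel; the crate enters along +y. Side fences 35 mm high, inner faces at x = -78 and +78 mm (8 mm play each side) from the stop back to y = -45 mm. At the start the crate's origin lies at y = -230 to -170 mm and within 25 mm of x = 0 in this frame.
- dock_stop (a point): Middle of the foot of the stop plate's inner face, at y = +40 mm in the dock's frame, where the crate's front face ends. Plate 200 mm wide, 14 mm thick, 70 mm high.
- dock_mouth (a point): Middle of the dock's mouth, at table height, y = -82 mm in the dock's frame. From y = -45 mm to here the fences flare outward at 0.42 rad; at the mouth their inner faces are 97 mm off the centre line each side.
- call_top (a point): Centre of the top of the round black push button, 132 mm above the table when released, pressed straight down. Cap 34 mm across, 10 mm proud of a dark collar 50 mm across. It sits on a cream pillar 70 mm square and 110 mm high, fixed to the dock behind the stop, centred at y = +150 mm in the dock's frame.
- call (a joint): Travel of the push button: 0 m released, 0.006 m fully down. Springs back by itself; starts to move at 1.5 N, fully down at 5 N.
- tray: Bystander, not to be moved: loose clear plastic compartment tray 160 (x) by 100 (y) by 30 mm, origin under its centre.
- jar: Bystander, not to be moved: loose white jar with a black cap, 60 mm across, 100 mm high, origin under its centre.
- driver: Bystander, not to be moved: loose screwdriver with a black handle lying along its own x, about 200 mm long.
- bobbin: Bystander, not to be moved: loose white plastic bobbin, 60 mm across, 40 mm high, origin under its centre.
Not all that is in view belongs to the job. There is more than one size of the crate; the one meant has the size given above.

How it is judged:
By the outcome, as a careful person would: the job done as asked, in the order asked, and still so for the second after the job is handed in, with the robot touching nothing.
It also fails if it takes over 53 s, if anything falls off the work surface, if the arm or the gripper's body presses on something with over 40 N, if the wrist force passes 120 N, or if a joint passes its speed limit or range.

### The arm

A 6-joint arm with a two-finger parallel gripper is mounted at the origin on the work surface. World frame = base frame: x ahead of the robot, y to its left, z up, the work surface at z = 0. Lengths are in mm, angles in rad, forces in N, time in s.
With the tool pointing down it reaches from about 350 to 850 mm from the base axis. Payload 8.1 kg.
Tool frame: the origin (TCP) lies on the centre line of the jaws, within the pads' length; the fingertips stand 19 mm ahead of it and the grasp point (between the pads) is the TCP; z points along the fingers, y is the direction in which the jaws open and shut (so a half turn about z gives the same grasp; the last joint's range is limited). The gripper opens to 93 mm and grips with 3 to 60 N. Pads are 15 mm wide; open, the fingers measure 128 mm over their backs; the gripper's body (75 mm by 188 mm) begins 65 mm behind the grasp point.
Start: joints at [1.19, 0.13, 1.488, -0, 1.523, -0.085], TCP at [174.881, 573.953, 237.635] pointing down, gripper open.
Joint ranges: [-2.96, 2.96], [-0.89, 2.26], [0.02, 2.5], [-1.34, 4.48], [0, 2.73], [-2.66, 2.66]. Speed limits (rad/s): [2.39, 2.39, 2.79, 3.14, 3.14, 3.14].

### API

Orientations are given as [roll, pitch, yaw] about the fixed x, y, z axes, in that order (R = Rz(yaw) Ry(pitch) Rx(roll)).
In Python, from workcell import env, snapshot, job gives the robot as it stands. The module is installed in compiled form; this text tells all that it offers.
- The arm moves only by the tool step_arm, never from a script. Its arguments are lists of equal length, an entry for each row: "delta_pos": the shift along the tool's x, y, z in mm, a list of three; "twist": the turn, a rotation vector about the tool's x, y, z in degrees, a list of three; "claw": the opening, from -1 (shut) to 1 (fully open), so that 0 is half open. A call has 1 to 20 rows; each row is the pose to reach, as a shift and turn from the pose measured when the call began, along the tool's axes at that moment; what a row does not reach only later rows make up. A row lasts 1/8 s, in which the tool goes at most 62.5 mm and 10.7 degrees, less where a joint would pass 70% of its speed; a pose out of reach is approached as far as the arm can. A call with a gripper value outside its range is refused whole. The fingers move at their own pace and stop on an object; the grip force is fixed at half the most. Time passes only in rows, so rows that repeat a pose let the fingers close. It gives the time, the measured TCP pose, the force and the opening at its end, in the units of the state.
- env.observe(): the state, without advancing time (a new reading comes with each control period).
- snapshot(name): name is "side" or "top"; returns a dict with "pixels" (480x640x3 uint8, blue, green, red), "range_z" (480x640 float32, mm along the optical axis (not along the pixel's ray), 0 where there is no reading), "fx", "fy", "cx", "cy" (pixels), "dist_coeffs" ([k1, k2, p1, p2, k3] as OpenCV has them; the pictures are not rectified), "extrinsics" (4x4, takes a point from camera to world coordinates). Camera axes: x right, y up, looking along -z (the intrinsics and any distortion apply to the point x, -y, -z); pixel columns grow to the right and rows downward; lengths in mm; the calibration is good to about 2 mm. A picture is of the moment at which its call begins.
- job.close_job(): hands the job in, once; it reports no verdict.
The state is a dict: "time": time; "joints": joint angles; "dq": joint speeds; "joint_torque": joint torques, N m; "ee_pos": TCP position; "ee_rot": TCP orientation; "force": force on the tool from outside, world axes, zero at the start; "wrist_torque": the same for the moment, N m; "gripper_width": finger opening in mm.
Only numpy, scipy, OpenCV 4.12 (cv2) and the standard library are available. Lean on these libraries where they do the work, as an engineer would, in place of code of your own. Each camera call takes 0.05 s, during which the arm holds its last target. There are 200 camera calls.

## Working session

There is one attempt and no reset: what is moved stays moved. The work goes in short steps, Python scripts to look and compute and a tool call to move; the robot and the scene stay as the last step left them, time stands still between calls to the robot, and variables do not carry over. Pictures are saved under pics/ and viewed, about 8 in all and at most 12, crops included, and the job is handed in when it is done.

Besides the shell and the picture viewer there is one more tool, called after "Emit:" by a JSON object that holds its "name" and its "arguments", one argument or row to a line. step_arm: Moves the arm, as the interface text tells. Its arguments: {"type":"object","properties":{"delta_pos":{"type":"array","items":{"type":"array","items":{"type":"number"}}},"twist":{"type":"array","items":{"type":"array","items":{"type":"number"}}},"claw":{"type":"array","items":{"type":"number"}}},"required":["delta_pos","twist","claw"]}

```bash
mkdir -p pics
cat > h.py <<'E'
import numpy as np, cv2
from workcell import env, snapshot, job
def snap(n):
    s=snapshot(n); np.savez(f'{n}.npz',**{k:np.array(v) for k,v in s.items()}); return s
def load(n): return dict(np.load(f'{n}.npz'))
def cloud(s):
    """HxWx3 world points from depth"""
    h,w=s['range_z'].shape
    u,v=np.meshgrid(np.arange(w),np.arange(h))
    K=np.array([[s['fx'],0,s['cx']],[0,s['fy'],s['cy']],[0,0,1.]],float)
    p=cv2.undistortPoints(np.stack([u,v],-1).reshape(-1,1,2).astype(np.float64),K,np.array(s['dist_coeffs'],float)).reshape(h,w,2)
    z=np.array(s['range_z'],float)
    c=np.stack([p[...,0]*z,-p[...,1]*z,-z,np.ones_like(z)],-1)
    W=(c@np.array(s['extrinsics'],float).T)[...,:3]; W[z==0]=np.nan
    return W
E
python3 - <<'E'
from h import *
for n in('side','top'):
    s=snap(n); cv2.imwrite(f'pics/{n}0.png',s['pixels']); print(n,s['extrinsics'],s['fx'])
print(env.observe())
E
```

```text
side [[ 7.46870129e-01  3.69770613e-01 -5.52679568e-01 -1.19565897e+02]
 [-6.64956781e-01  4.20531774e-01 -6.17240234e-01 -7.32029130e+02]
 [ 4.18201937e-03  8.28506319e-01  5.59964097e-01  7.74085308e+02]
 [ 0.00000000e+00  0.00000000e+00  0.00000000e+00  1.00000000e+00]] 493.98775165701136
top [[ 1.23633951e-02  9.91981712e-01 -1.25775312e-01  3.79226270e+02]
 [-9.99920440e-01  1.19504044e-02 -4.03758774e-03 -5.59122684e+00]
 [-2.50214735e-03  1.25815223e-01  9.92050537e-01  1.20095316e+03]
 [ 0.00000000e+00  0.00000000e+00  0.00000000e+00  1.00000000e+00]] 462.3551091047523
{'time': 0.1, 'joints': array([ 1.18962872e+00,  1.31070600e-01,  1.48915905e+00,  1.64611409e-06,
        1.52299351e+00, -8.54313590e-02]), 'dq': array([ 0.00079415, -0.00150221, -0.00205664, -0.00121053, -0.00121014,
        0.0005482 ]), 'joint_torque': array([ 2.02335781e-03, -5.61347401e+01, -4.93092692e+01,  7.71051832e-02,
        2.92550650e-02, -1.23468322e-05]), 'ee_pos': array([174.68551569, 573.51205258, 236.70752331]), 'ee_rot': array([-3.13996824e+00, -1.40764765e-04,  2.84585621e+00]), 'force': array([ 0.29216384, -0.26638037,  0.16438391]), 'wrist_torque': array([-0.03380248,  0.00303082, -0.00601098]), 'gripper_width': 92.97857549645937}
```

View pics/top0.png

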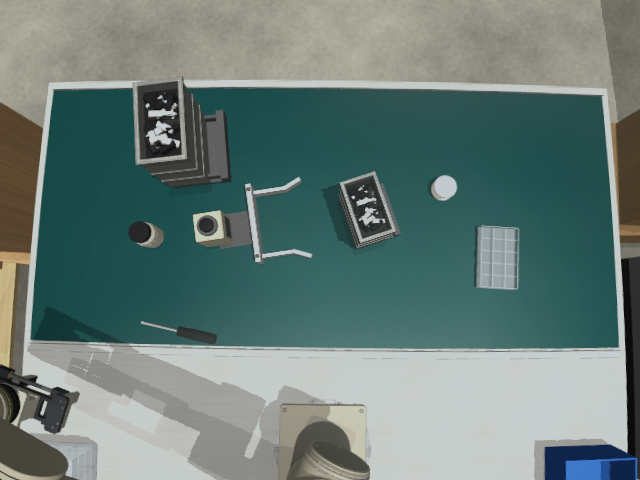

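View pics/side0.png

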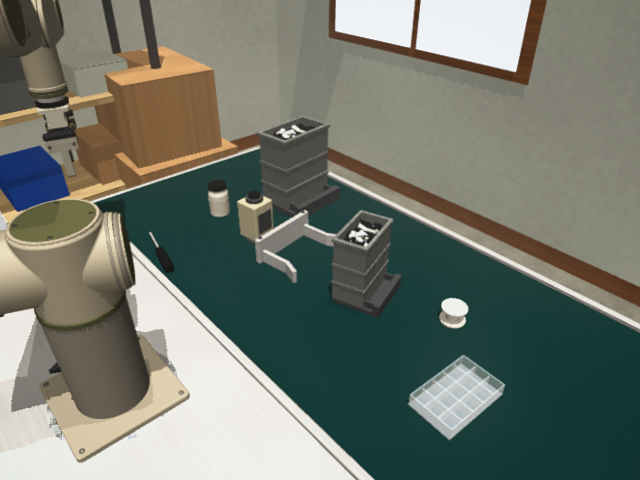

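Top view: there are two crates, a large one at (165,125) and a smaller one at (368,208) facing the dock mouth. The dock stop is at (252,225) and the button at (207,226). The jar (145,234), driver (180,332), bobbin (444,187) and tray (497,258) stand clear. Next I measure sizes and confirm with a crop.

Run:
```python
from h import *
s=load('top'); t=load('side'); W=cloud(s); V=cloud(t)
def rect(P,name):
    r=cv2.minAreaRect(P[:,:2].astype(np.float32)); print(name,len(P),np.round(r[0],1),np.round(r[1],1),round(r[2],2),'z',np.round(np.percentile(P[:,2],[5,50,95]),1))
def sel(A,x0,x1,y0,y1,z0,z1):
    P=A.reshape(-1,3); P=P[~np.isnan(P[:,0])]
    return P[(P[:,0]>x0)&(P[:,0]<x1)&(P[:,1]>y0)&(P[:,1]<y1)&(P[:,2]>z0)&(P[:,2]<z1)]
for nm,A in(('top',W),('side',V)):
    print(nm)
    for n,(r,c) in dict(table1=(300,350),table2=(150,300),btn=(225,206),crate=(180,362),big=(100,142),bobb=(187,444),stop=(225,252)).items():
        if nm=='top': print(n,np.round(A[r,c],1))
    rect(sel(A,350,720,-250,50,172,190),'cratetop')
    rect(sel(A,600,900,150,450,200,400),'bigtop')
    rect(sel(A,350,720,-250,20,20,40),'bar?')
    rect(sel(A,400,600,100,200,60,80),'stop')
    rect(sel(A,400,620,-30,190,25,85),'dock')
    rect(sel(A,400,600,200,330,124,140),'btn')
    rect(sel(A,400,600,200,330,105,116),'pillar')
u=[cv2.resize(s['pixels'][150:280,230:420],None,fx=4,fy=4,interpolation=2)]
cv2.imwrite('pics/c1.png',u[0])
```

```text
top
table1 [372.3 -68.   -1.4]
table2 [771.4  68.9  -2.1]
btn [542.9 277.9 134.2]
crate [648.2 -85.8 160.5]
big [820.3 422.1 210.5]
bobb [ 663.9 -307.2   40.5]
stop [554.5 180.3  66.9]
cratetop 1240 [582.9 -96.1] [146.3  87.2] 18.71 z [172.4 178.  182.5]
bigtop 4604 [761.5 367.9] [196.8 117.1] 6.79 z [204.8 229.  240.8]
bar? 249 [ 589.6 -115.1] [140.8 121.2] 19.01 z [23.5 31.7 35.7]
stop 335 [532.1 174.9] [139.2  14.8] 9.65 z [65.5 69.6 73.4]
dock 697 [513.7 144.3] [208.5 107.5] 48.33 z [30.7 64.2 72.6]
btn 188 [545.  278.2] [39.6 45.1] 67.59 z [124.3 131.2 134.5]
pillar 481 [545.2 279.3] [70.6 72.1] 9.04 z [106.2 109.6 113. ]
side
cratetop 1093 [580.3 -95.2] [149.6  88.1] 18.64 z [172.7 177.8 182.7]
bigtop 1721 [757.8 368.9] [202.4 120.8] 7.03 z [203.4 229.2 239.9]
bar? 782 [ 587.4 -114.6] [146.6 120.2] 18.52 z [21.1 31.3 37.6]
stop 293 [530.1 173.4] [143.2  22. ] 10.72 z [61.2 69.9 73.7]
dock 1008 [509.5 143.8] [211.  109.1] 48.14 z [27.  46.  72.2]
btn 115 [540.4 275.9] [42.7 45.3] 79.27 z [124.2 131.3 135.4]
pillar 224 [541.  280.1] [71.4 72.6] 12.19 z [105.5 110.9 113.9]
```

View pics/c1.png

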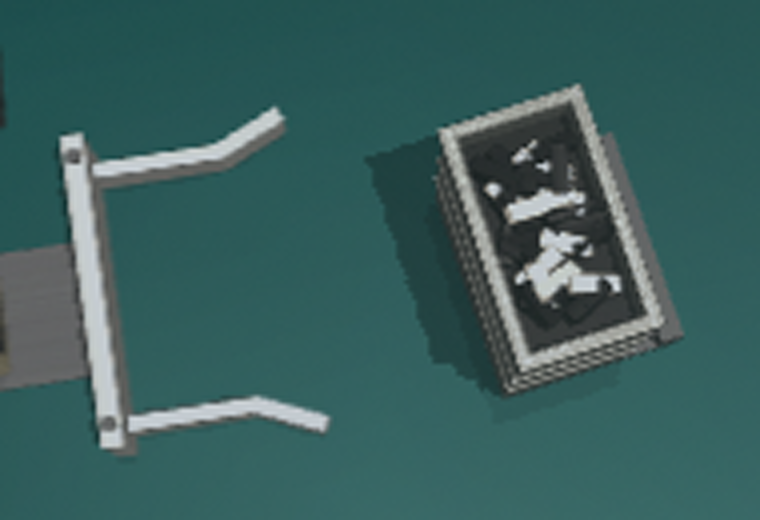

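The crate at (368,208) measures about 140×80×180 mm. The other, at (165,125), is about 190×110×240 mm. So the target is the one facing the dock, and the crop confirms it. Next I refine the dock yaw and work out the approach.

```bash
cat >> h.py <<'E'
from scipy.spatial.transform import Rotation as Ro
def pose():
    o=env.observe(); return np.array(o['ee_pos']),Ro.from_euler('xyz',o['ee_rot']),o
def rows(targets):
    """targets: list of (pos, yaw_deg of push dir, tilt_deg) -> tool-frame shifts/twists from present pose"""
    p0,R0,o=pose(); D=[];T=[]
    for p,yaw,tilt in targets:
        x=np.array([np.cos(np.radians(yaw)),np.sin(np.radians(yaw)),0]); z=np.array([0,0,-1.]); y=np.cross(z,x)
        R=Ro.from_matrix(np.stack([x,y,z],1))*Ro.from_rotvec([0,np.radians(tilt),0])
        D.append(np.round(R0.inv().apply(np.array(p)-p0),1).tolist()); T.append(np.round((R0.inv()*R).as_rotvec(degrees=True),1).tolist())
    print('delta_pos',D);print('twist',T)
def crate(A,zr=(170,186)):
    P=A.reshape(-1,3); P=P[~np.isnan(P[:,0])]
    P=P[(P[:,0]>350)&(P[:,0]<690)&(P[:,1]>-250)&(P[:,1]<200)&(P[:,2]>zr[0])&(P[:,2]<zr[1])]
    return cv2.minAreaRect(P[:,:2].astype(np.float32))
E
python3 - <<'E'
from h import *
for n in('top','side'):
    A=cloud(load(n)); P=A.reshape(-1,3); P=P[~np.isnan(P[:,0])]
    Q=P[(P[:,2]>62)&(P[:,2]<76)&(P[:,0]>420)&(P[:,0]<670)&(P[:,1]>120)&(P[:,1]<225)]
    # drop anything in pillar: in provisional dock frame y<70
    d=np.array([np.cos(np.radians(9.6)),np.sin(np.radians(9.6))]); q=(Q[:,:2]-[568,132])
    yy=q@[-d[1],d[0]]; xx=q@d; m=(yy>20)&(yy<70)
    print(n,cv2.minAreaRect(Q[m][:,:2].astype(np.float32)),'dockframe y med',np.median(yy[m]),'x range',np.percentile(xx[m],[1,99]), np.degrees(np.arctan(np.polyfit(xx[m],yy[m],1)[0])))
    Q=P[(P[:,2]>25)&(P[:,2]<40)]; q=Q[:,:2]-[568,132]; yy=q@[-d[1],d[0]]; xx=q@d
    for sgn in(-1,1):
        m=(yy>-45)&(yy<30)&(abs(sgn*xx-83)<15)
        print('fence',sgn,m.sum(),np.percentile(xx[m],[2,50,98]),np.degrees(np.arctan(np.polyfit(yy[m],xx[m],1)[0])))
rows([([620,-200,260],108.6,10)])
E
```

```text
top ((562.2294921875, 179.94349670410156), (200.23338317871094, 14.87580680847168), 9.555628776550293) dockframe y med 47.543153621200034 x range [-96.25085481 100.16136405] -0.09289620013624501
fence -1 131 [-86.36147231 -81.494959   -76.14977763] 0.6327991374988041
fence 1 135 [79.03366043 83.90796029 90.09880448] -0.2323811214269776
side ((559.2161865234375, 178.92425537109375), (202.39471435546875, 21.967731475830078), 10.718814849853516) dockframe y med 45.0376155380295 x range [-100.28666665   96.3118663 ] -0.26879460627802987
fence -1 142 [-90.25098902 -86.37224658 -77.53196291] 0.18604763611530517
fence 1 126 [73.86220646 79.31200056 88.53537565] 0.1305503581682789
delta_pos [[-651.4, -610.2, -22.4]]
twist [[-4.8, 9.3, 54.3]]
```

Emit:
{"name": "step_arm", "arguments": {
  "delta_pos": [
    [-651,-610,-22],
    [-651,-610,-22],
    [-651,-610,-22],
    [-651,-610,-22],
    [-651,-610,-22],
    [-651,-610,-22],
    [-651,-610,-22],
    [-651,-610,-22],
    [-651,-610,-22],
    [-651,-610,-22],
    [-651,-610,-22],
    [-651,-610,-22],
    [-651,-610,-22],
    [-651,-610,-22],
    [-651,-610,-22],
    [-651,-610,-22],
    [-651,-610,-22],
    [-651,-610,-22]
  ],
  "twist": [
    [-4.8,9.3,54.3],
    [-4.8,9.3,54.3],
    [-4.8,9.3,54.3],
    [-4.8,9.3,54.3],
    [-4.8,9.3,54.3],
    [-4.8,9.3,54.3],
    [-4.8,9.3,54.3],
    [-4.8,9.3,54.3],
    [-4.8,9.3,54.3],
    [-4.8,9.3,54.3],
    [-4.8,9.3,54.3],
    [-4.8,9.3,54.3],
    [-4.8,9.3,54.3],
    [-4.8,9.3,54.3],
    [-4.8,9.3,54.3],
    [-4.8,9.3,54.3],
    [-4.8,9.3,54.3],
    [-4.8,9.3,54.3]
  ],
  "claw": [1,1,1,1,1,1,1,1,1,1,1,1,1,1,1,1,1,1]
}}

```text
time: 2.35
ee_pos: [619.4, -198.5, 260.1]
ee_rot: [-3.141, -0.175, 1.897]
force: [-0.5, -0.4, -0.4]
gripper_width: 92.9
```

Run:
```python
from h import *
rows([([617,-201,32],108.6,10)])
```

```text
delta_pos [[-41.2, -3.0, 224.3]]
twist [[-0.0, 0.0, 0.1]]
```

Emit:
{"name": "step_arm", "arguments": {
  "delta_pos": [
    [-9,-1,50],
    [-18,-2,100],
    [-27,-2,150],
    [-34,-3,185],
    [-39,-3,212],
    [-41,-3,224],
    [-41,-3,224],
    [-41,-3,224]
  ],
  "twist": [
    [0,0,0],
    [0,0,0],
    [0,0,0],
    [0,0,0],
    [0,0,0],
    [0,0,0],
    [0,0,0],
    [0,0,0]
  ],
  "claw": [1,1,1,1,1,1,1,1]
}}

```text
time: 3.35
ee_pos: [618.0, -201.2, 34.2]
ee_rot: [3.14, -0.173, 1.897]
force: [0.3, -0.2, 0.6]
gripper_width: 93.1
```

Run:
```python
from h import *
s=snap('side'); A=cloud(s); print(crate(A)); print(env.observe()['ee_pos'])
cv2.imwrite('pics/s1.png',cv2.resize(s['pixels'][180:360,280:480],None,fx=3.3,fy=3.3,interpolation=2))
```

```text
((599.51708984375, -144.7880401611328), (150.37582397460938, 196.79261779785156), 20.32417106628418)
[ 618.14688384 -201.31168544   34.37459533]
```

View pics/s1.png

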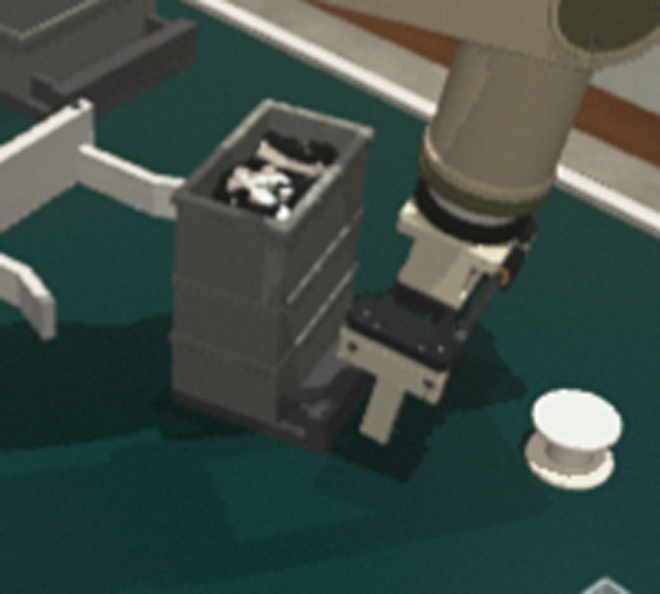

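The fingers are behind the bar (gap at about (365,430) in the crop) and the gripper is clear of the crate body. Next I plan an S-shaped push: an arc clockwise, then an arc back, then straight in.

```bash
cat >> h.py <<'E'
DO=np.array([568.7,133.1]); DY=9.5; OFF=90.7
def rot(a): a=np.radians(a); return np.array([[np.cos(a),-np.sin(a)],[np.sin(a),np.cos(a)]])
def todock(p,yaw): return rot(-DY)@(np.array(p)-DO), yaw-DY
def tool(c,yaw,z=32,tilt=10,off=OFF):
    """dock-frame crate pose -> tool target"""
    p=DO+rot(DY)@(np.array(c)+rot(yaw)@[0,-off]); return ([p[0],p[1],z],yaw+DY+90,tilt)
def arc(c,yaw,dyaw,L,n):
    """drive as a car along an arc, returns n poses"""
    out=[];c=np.array(c,float)
    for i in range(n):
        y=yaw+dyaw/n/2; c=c+rot(y)@[0,L/n]; yaw=yaw+dyaw/n; out.append((c,yaw))
    return out
E
python3 - <<'E'
from h import *
c,y=todock([581.6,-95.6],18.65); print(c,y)
T=[tool(c,y,off=OFF+k) for k in(15,9,4,0)]
h=26; R=130
a=arc(c,y,-(y+h),R*np.radians(y+h),15); T+=[tool(*q) for q in a]
print('end1',a[-1]); b=arc(*a[-1],h,R*np.radians(h),1); print('end2',b)
rows(T)
E
```

```text
[ -25.0233032  -227.69263119] 9.149999999999999
end1 (array([ -13.51992395, -150.0264097 ]), -26.000000000000004)
end2 [(array([ -0.2495824 , -92.54624542]), -3.552713678800501e-15)]
delta_pos [[5.7, -0.8, 3.4], [11.6, -0.8, 4.4], [16.5, -0.8, 5.3], [20.4, -0.8, 6.0], [25.7, -4.4, 6.9], [31.2, -7.8, 7.8], [36.8, -10.9, 8.8], [42.5, -13.8, 9.8], [48.3, -16.5, 10.8], [54.2, -18.9, 11.8], [60.3, -21.1, 12.9], [66.4, -23.0, 13.9], [72.5, -24.7, 15.0], [78.8, -26.1, 16.1], [85.0, -27.3, 17.2], [91.4, -28.2, 18.3], [97.7, -28.8, 19.4], [104.1, -29.2, 20.5], [110.5, -29.3, 21.6]]
twist [[0.1, 0.1, 0.1], [0.1, 0.1, 0.1], [0.1, 0.1, 0.1], [0.1, 0.1, 0.1], [-0.3, 0.1, 2.4], [-0.7, 0.1, 4.7], [-1.1, 0.1, 7.0], [-1.5, 0.1, 9.3], [-1.9, 0.1, 11.6], [-2.3, 0.1, 13.9], [-2.7, 0.1, 16.2], [-3.2, 0.1, 18.5], [-3.6, 0.1, 20.8], [-4.0, 0.1, 23.1], [-4.4, 0.1, 25.4], [-4.8, 0.1, 27.8], [-5.2, 0.1, 30.1], [-5.6, 0.1, 32.4], [-6.0, 0.1, 34.7]]
```

Emit:
{"name": "step_arm", "arguments": {
  "delta_pos": [
    [5.5,-1,3],
    [11.5,-1,4],
    [16.5,-1,5],
    [20.5,-1,6],
    [25.5,-4.5,7],
    [31,-8,8],
    [37,-11,9],
    [42.5,-14,10],
    [48.5,-16.5,11],
    [54,-19,12]
  ],
  "twist": [
    [0,0,0],
    [0,0,0],
    [0,0,0],
    [0,0,0],
    [-0.3,0,2.4],
    [-0.7,0,4.7],
    [-1.1,0,7],
    [-1.5,0,9.3],
    [-1.9,0,11.6],
    [-2.3,0,13.9]
  ],
  "claw": [1,1,1,1,1,1,1,1,1,1]
}}

```text
time: 4.65
ee_pos: [582.9, -156.1, 32.3]
ee_rot: [3.141, -0.17, 1.65]
force: [1.6, -4.7, 0.4]
gripper_width: 92.7
```

```bash
cat >> h.py <<'E'
def look(zr=(174,184)):
    """crate pose in dock frame from rim, via side view, gripper masked by colour + model-fit; both views"""
    p,R,o=pose(); x=R.as_matrix()[:,0]; yaw=np.degrees(np.arctan2(x[1],x[0]))-90
    print('tool-implied crate',np.round(todock(p[:2]+rot(yaw)@[0,OFF],yaw)[0],1),round(yaw-DY,1),'F',np.round(o['force'],1),'z',round(p[2],1),'t',o['time'])
    for n in('side','top'):
        s=snap(n); P=cloud(s).reshape(-1,3); P=P[~np.isnan(P[:,0])]
        P=P[(P[:,2]>zr[0])&(P[:,2]<zr[1])]
        q=(P[:,:2]-p[:2])@rot(yaw)   # coordinates in tool-yaw frame
        m=(q[:,1]>38)&(q[:,1]<170)&(abs(q[:,0])<110)
        r=cv2.minAreaRect(P[m][:,:2].astype(np.float32)); w,h=r[1]; a=r[2] if w>h else r[2]-90
        off=np.array([1.3,-.4])*(1 if n=='side' else -1)
        a=(a+90)%180-90
        d=todock(np.array(r[0])+off,a); print(n,m.sum(),np.round(r[1],0),'crate dock',np.round(d[0],1),round(d[1],1))
E
python3 - <<'E'
from h import *
look()
E
```

```text
tool-implied crate [ -25.8 -197.3] -5.0 F [ 1.6 -4.7  0.4] z 32.3 t 4.65
side 870 [151.  90.] crate dock [ -25.  -196.2] -4.9
top 998 [147.  87.] crate dock [ -25.1 -195.8] -5.2
```

The rigid two-finger push tracks well, with crate and tool agreeing within 1 mm. I continue to the end of arc 1 and then arc 2.

Run:
```python
from h import *
c,y=np.array([-25.1,-196.]),-5.; h=25.5; R=130
a=arc(c,y,-(y+h),R*np.radians(y+h),8); b=arc(*a[-1],h,R*np.radians(h),9)
print(a[-1],b[-1]); rows([tool(*q,off=OFF-1) for q in a+b])
```

```text
(array([ -12.92976193, -151.36008362]), -25.5) (array([ -0.26455846, -95.38793811]), -8.881784197001252e-16)
delta_pos [[7.6, -3.0, 1.6], [13.6, -6.6, 2.6], [19.7, -10.0, 3.7], [26.0, -13.0, 4.8], [32.4, -15.8, 5.9], [38.9, -18.2, 7.0], [45.5, -20.4, 8.2], [52.2, -22.3, 9.3], [56.8, -16.0, 10.1], [61.7, -9.9, 10.9], [66.8, -4.1, 11.8], [72.2, 1.4, 12.8], [77.9, 6.7, 13.8], [83.8, 11.7, 14.8], [90.0, 16.4, 15.9], [96.4, 20.7, 17.0], [103.0, 24.7, 18.1]]
twist [[-0.4, 0.2, 2.6], [-0.9, 0.2, 5.1], [-1.3, 0.2, 7.6], [-1.7, 0.2, 10.2], [-2.2, 0.2, 12.7], [-2.6, 0.2, 15.2], [-3.1, 0.2, 17.7], [-3.5, 0.2, 20.3], [-3.0, 0.2, 17.5], [-2.5, 0.2, 14.7], [-2.0, 0.2, 11.9], [-1.6, 0.2, 9.1], [-1.1, 0.2, 6.3], [-0.6, 0.2, 3.5], [-0.1, 0.2, 0.7], [0.4, 0.2, -2.1], [0.9, 0.2, -4.9]]
```

Emit:
{"name": "step_arm", "arguments": {
  "delta_pos": [
    [7.5,-3,1.5],
    [13.5,-6.5,2.5],
    [19.5,-10,3.5],
    [26,-13,5],
    [32.5,-16,6],
    [39,-18,7],
    [45.5,-20.5,8],
    [52,-22.5,9.5],
    [57,-16,10],
    [61.5,-10,11],
    [67,-4,12],
    [72,1.5,13]
  ],
  "twist": [
    [-0.4,0,2.6],
    [-0.9,0,5.1],
    [-1.3,0,7.6],
    [-1.7,0,10.2],
    [-2.2,0,12.7],
    [-2.6,0,15.2],
    [-3.1,0,17.7],
    [-3.5,0,20.3],
    [-3,0,17.5],
    [-2.5,0,14.7],
    [-2,0,11.9],
    [-1.6,0,9.1]
  ],
  "claw": [1,1,1,1,1,1,1,1,1,1,1,1]
}}

```text
time: 6.25
ee_pos: [578.7, -83.9, 32.2]
ee_rot: [3.14, -0.169, 1.492]
force: [-2.1, -7.6, 3.2]
gripper_width: 92.8
```

Run:
```python
from h import *
look()
```

```text
tool-implied crate [  -3.9 -127.7] -14.0 F [-2.1 -7.6  3.2] z 32.2 t 6.25
side 690 [ 91. 148.] crate dock [  -3.4 -126.2] -14.4
top 970 [ 86. 147.] crate dock [  -2.5 -126. ] -13.9
```

Run:
```python
from h import *
c,y=np.array([-3.,-126.1]),-14.
b=arc(c,y,14,130*np.radians(14),6); e=arc(*b[-1],0,75,12)
print(b[-1],e[-1]); rows([tool(*q,off=OFF-1) for q in b+e])
```

```text
(array([  0.86182244, -94.64798019]), 2.6645352591003757e-15) (array([  0.86182244, -19.64798019]), 2.6645352591003757e-15)
delta_pos [[7.3, 3.8, 1.4], [12.7, 7.1, 2.4], [18.2, 10.2, 3.3], [23.9, 13.0, 4.3], [29.7, 15.7, 5.3], [35.6, 18.0, 6.3], [41.6, 16.5, 7.4], [47.6, 15.0, 8.4], [53.5, 13.5, 9.4], [59.5, 12.0, 10.4], [65.5, 10.5, 11.5], [71.5, 8.9, 12.5], [77.4, 7.4, 13.5], [83.4, 5.9, 14.5], [89.4, 4.4, 15.5], [95.4, 2.9, 16.6], [101.3, 1.3, 17.6], [107.3, -0.2, 18.6]]
twist [[0.5, 0.3, -2.3], [0.9, 0.3, -4.6], [1.3, 0.3, -6.9], [1.7, 0.3, -9.2], [2.1, 0.3, -11.5], [2.5, 0.3, -13.8], [2.5, 0.3, -13.8], [2.5, 0.3, -13.8], [2.5, 0.3, -13.8], [2.5, 0.3, -13.8], [2.5, 0.3, -13.8], [2.5, 0.3, -13.8], [2.5, 0.3, -13.8], [2.5, 0.3, -13.8], [2.5, 0.3, -13.8], [2.5, 0.3, -13.8], [2.5, 0.3, -13.8], [2.5, 0.3, -13.8]]
```

Emit:
{"name": "step_arm", "arguments": {
  "delta_pos": [
    [7.5,4,1.5],
    [12.5,7,2.5],
    [18,10,3.5],
    [24,13,4.5],
    [29.5,15.5,5.5],
    [35.5,18,6.5],
    [41.5,16.5,7.5],
    [47.5,15,8.5],
    [53.5,13.5,9.5],
    [59.5,12,10.5]
  ],
  "twist": [
    [0.5,0.3,-2.3],
    [0.9,0.3,-4.6],
    [1.3,0.3,-6.9],
    [1.7,0.3,-9.2],
    [2.1,0.3,-11.5],
    [2.5,0.3,-13.8],
    [2.5,0.3,-13.8],
    [2.5,0.3,-13.8],
    [2.5,0.3,-13.8],
    [2.5,0.3,-13.8]
  ],
  "claw": [1,1,1,1,1,1,1,1,1,1]
}}

```text
time: 7.6
ee_pos: [596.3, -25.0, 32.2]
ee_rot: [3.14, -0.173, 1.736]
force: [0.7, -6.8, 0.7]
gripper_width: 92.8
```

Run:
```python
from h import *
look()
s=load('top'); cv2.imwrite('pics/t2.png',cv2.resize(s['pixels'][150:300,190:390],None,fx=4,fy=4,interpolation=2))
c,y=np.array([0.5,-71.]),0
rows([tool([.5,Y],0,off=OFF-1) for Y in (-63,-56,-49,-42,-35,-28,-21,-15,-10)])
```

```text
tool-implied crate [  1.2 -69.8] -0.0 F [ 0.7 -6.8  0.7] z 32.2 t 7.6
side 720 [151.  90.] crate dock [  1.3 -68.6] 0.0
top 959 [147.  86.] crate dock [  2.4 -67.6] -0.0
delta_pos [[6.9, -0.6, 1.3], [13.8, -0.6, 2.6], [20.7, -0.6, 3.8], [27.6, -0.6, 5.0], [34.5, -0.6, 6.2], [41.3, -0.6, 7.4], [48.2, -0.6, 8.6], [54.1, -0.6, 9.6], [59.1, -0.6, 10.5]]
twist [[0.1, 0.0, 0.0], [0.1, 0.0, 0.0], [0.1, 0.0, 0.0], [0.1, 0.0, 0.0], [0.1, 0.0, 0.0], [0.1, 0.0, 0.0], [0.1, 0.0, 0.0], [0.1, 0.0, 0.0], [0.1, 0.0, 0.0]]
```

View pics/t2.png

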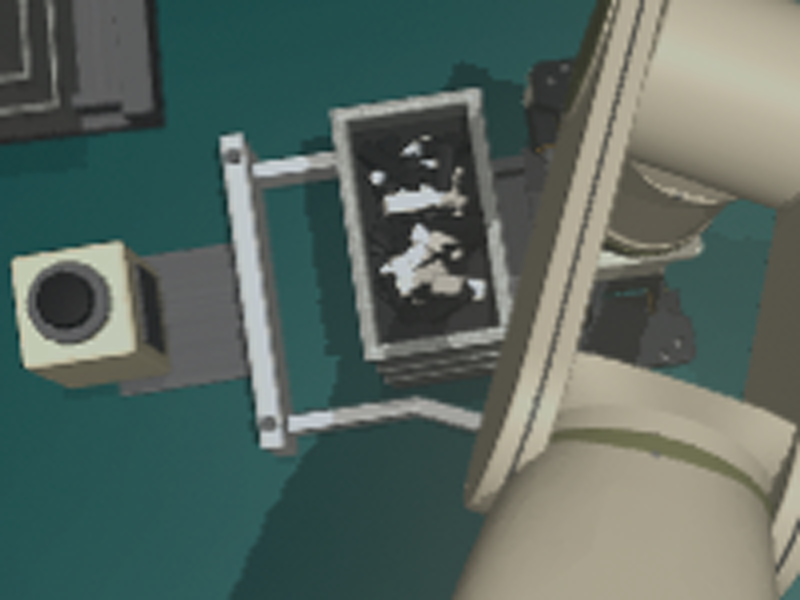

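The crate is square to the dock and between the fences, so I push straight in, then slowly onto the stop.

Emit:
{"name": "step_arm", "arguments": {
  "delta_pos": [
    [7,-1,1.3],
    [14,-1,2.6],
    [20.5,-1,3.8],
    [27.5,-1,5],
    [34.5,-1,6.2],
    [41.5,-1,7.4],
    [48,-1,8.6],
    [54,-1,9.6],
    [58,-1,10.4],
    [60,-1,10.8]
  ],
  "twist": [
    [0,0,0],
    [0,0,0],
    [0,0,0],
    [0,0,0],
    [0,0,0],
    [0,0,0],
    [0,0,0],
    [0,0,0],
    [0,0,0],
    [0,0,0]
  ],
  "claw": [1,1,1,1,1,1,1,1,1,1]
}}

```text
time: 8.95
ee_pos: [585.5, 34.8, 32.1]
ee_rot: [3.14, -0.172, 1.737]
force: [1.8, -8.4, 1.4]
gripper_width: 93.0
```

Run:
```python
from h import *
look()
```

```text
tool-implied crate [ 0.4 -9. ] 0.0 F [ 1.8 -8.4  1.4] z 32.1 t 8.95
side 696 [152.  90.] crate dock [ 1.2 -8.1] 1.9
top 969 [147.  87.] crate dock [ 1.4 -7.5] 0.3
```

Emit:
{"name": "step_arm", "arguments": {
  "delta_pos": [
    [2,0,0.4],
    [3.5,0,0.6],
    [5,0,0.9],
    [6,0,1],
    [7,0,1.2],
    [7,0,1.2]
  ],
  "twist": [
    [0,0,0],
    [0,0,0],
    [0,0,0],
    [0,0,0],
    [0,0,0],
    [0,0,0]
  ],
  "claw": [1,1,1,1,1,1]
}}

```text
time: 9.8
ee_pos: [584.5, 41.1, 32.2]
ee_rot: [3.14, -0.171, 1.737]
force: [0.8, -5.6, 0.8]
gripper_width: 92.6
```

Emit:
{"name": "step_arm", "arguments": {
  "delta_pos": [
    [1,0,0.2],
    [2,0,0.3],
    [2,0,0.3]
  ],
  "twist": [
    [0,0,0],
    [0,0,0],
    [0,0,0]
  ],
  "claw": [1,1,1]
}}

```text
time: 10.18
ee_pos: [584.4, 42.2, 32.3]
ee_rot: [3.14, -0.17, 1.737]
force: [1.6, -5.9, 1.4]
gripper_width: 92.9
```

Still sliding at about 6 N, so not home yet.

Emit:
{"name": "step_arm", "arguments": {
  "delta_pos": [
    [1,0,0.2],
    [2,0,0.3],
    [3,0,0.5],
    [3,0,0.5]
  ],
  "twist": [
    [0,0,0],
    [0,0,0],
    [0,0,0],
    [0,0,0]
  ],
  "claw": [1,1,1,1]
}}

```text
time: 10.68
ee_pos: [584.2, 43.3, 32.3]
ee_rot: [3.139, -0.167, 1.737]
force: [1.0, -10.0, 0.2]
gripper_width: 92.9
```

Run:
```python
from h import *
look()
```

```text
tool-implied crate [ 0.4 -0.4] 0.0 F [  1.  -10.    0.2] z 32.3 t 10.675
side 680 [151.  91.] crate dock [0.5 0.9] 0.8
top 954 [147.  87.] crate dock [1.3 0.8] 0.0
```

Emit:
{"name": "step_arm", "arguments": {
  "delta_pos": [
    [2,0,0.4],
    [4,0,0.7],
    [6,0,1],
    [6,0,1]
  ],
  "twist": [
    [0,0,0],
    [0,0,0],
    [0,0,0],
    [0,0,0]
  ],
  "claw": [1,1,1,1]
}}

```text
time: 11.28
ee_pos: [584.2, 43.8, 32.4]
ee_rot: [3.139, -0.159, 1.736]
force: [2.4, -27.1, 0.4]
gripper_width: 93.1
```

Run:
```python
from h import *
look()
s=load('side'); cv2.imwrite('pics/s3.png',cv2.resize(s['pixels'][150:310,200:400],None,fx=4,fy=3.75,interpolation=2))
```

```text
tool-implied crate [0.5 0.1] -0.0 F [  2.4 -27.1   0.4] z 32.4 t 11.275
side 666 [152.  91.] crate dock [1.4 1.1] 0.7
top 943 [147.  86.] crate dock [1.3 0.7] -0.1
```

View pics/s3.png

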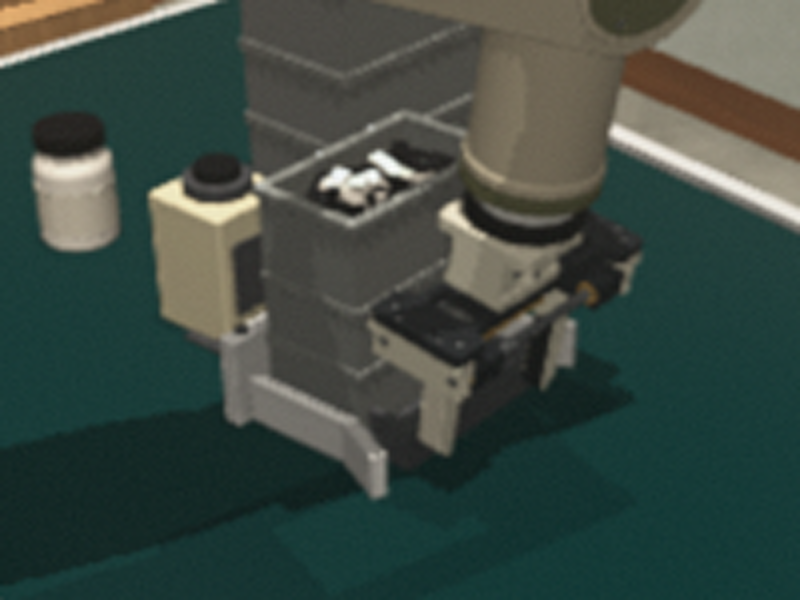

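Home: the force rose to 27 N with no further motion, and the picture shows the crate upright between the fences against the stop. I back off, rise, then go over to the button.

Run:
```python
from h import *
p,R,o=pose()
rows([tool([0.5,-5],0,z=33),tool([0.5,-20],0,z=33),tool([0.5,-45],0,z=33),tool([0.5,-45],0,z=290),([543.5,280,290],99.5,0),([543.5,280,160],99.5,0)])
```

```text
delta_pos [[-4.9, -0.0, -1.4], [-19.7, 0.0, -3.8], [-44.4, 0.0, -7.7], [-3.7, 0.7, -261.5], [277.5, -0.6, -216.3], [256.9, -1.0, -88.0]]
twist [[0.2, 0.9, -0.0], [0.2, 0.9, -0.0], [0.2, 0.9, -0.0], [0.2, 0.9, -0.0], [0.2, -9.1, -0.0], [0.2, -9.1, -0.0]]
```

Emit:
{"name": "step_arm", "arguments": {
  "delta_pos": [
    [-5,0,-1.4],
    [-20,0,-4],
    [-44.5,0,-7.7],
    [-44.5,0,-7.7],
    [-36,0,-58],
    [-28,0,-108],
    [-20,0,-158],
    [-12,0.5,-210],
    [-4,0.5,-261],
    [-4,0.5,-261],
    [-4,0.5,-261],
    [50,0.5,-252],
    [100,0,-244],
    [150,0,-236],
    [200,0,-228],
    [250,-0.5,-220],
    [277.5,-0.5,-216],
    [277.5,-0.5,-216],
    [277.5,-0.5,-216]
  ],
  "twist": [
    [0,0,0],
    [0,0,0],
    [0,0,0],
    [0,0,0],
    [0,0,0],
    [0,0,0],
    [0,0,0],
    [0,0,0],
    [0,0,0],
    [0,0,0],
    [0,0,0],
    [0,-2,0],
    [0,-4,0],
    [0,-6,0],
    [0.2,-8,0],
    [0.2,-9.1,0],
    [0.2,-9.1,0],
    [0.2,-9.1,0],
    [0.2,-9.1,0]
  ],
  "claw": [1,1,1,1,1,1,1,1,1,1,0,-1,-1,-1,-1,-1,-1,-1,-1]
}}

```text
time: 13.75
ee_pos: [543.1, 279.3, 287.9]
ee_rot: [-3.138, 0.001, 1.736]
force: [0.4, -0.4, 0.7]
gripper_width: 7.5
```

Run:
```python
from h import *
for n in('side','top'):
    s=snap(n);A=cloud(s).reshape(-1,3);A=A[~np.isnan(A[:,0])]
    d=(A[:,:2]-DO)@rot(DY)
    m=(abs(d[:,0])<85)&(d[:,1]>-55)&(d[:,1]<60)&(A[:,2]>172)&(A[:,2]<186)
    r=cv2.minAreaRect(d[m].astype(np.float32)); print(n,m.sum(),r)
rows([([543.5,280,165],99.5,0),([543.5,280,153],99.5,0)]); print(env.observe()['ee_pos'],env.observe()['force'])
s=load('side'); cv2.imwrite('pics/s4.png',cv2.resize(s['pixels'][110:310,170:420],None,fx=3.2,fy=3,interpolation=2))
```

```text
side 892 ((1.5458221435546875, 1.496978759765625), (90.0018310546875, 154.7402801513672), 89.78455352783203)
top 1241 ((2.4928665161132812, 0.40167236328125), (146.68670654296875, 86.95053100585938), 0.1156468465924263)
delta_pos [[1.3, 0.3, 123.8], [1.3, 0.3, 135.8]]
twist [[-0.1, 0.0, -0.1], [-0.1, 0.0, -0.1]]
[543.69871398 278.78754341 288.79068065] [-0.03620275  0.1703055   0.60929235]
```

View pics/s4.png

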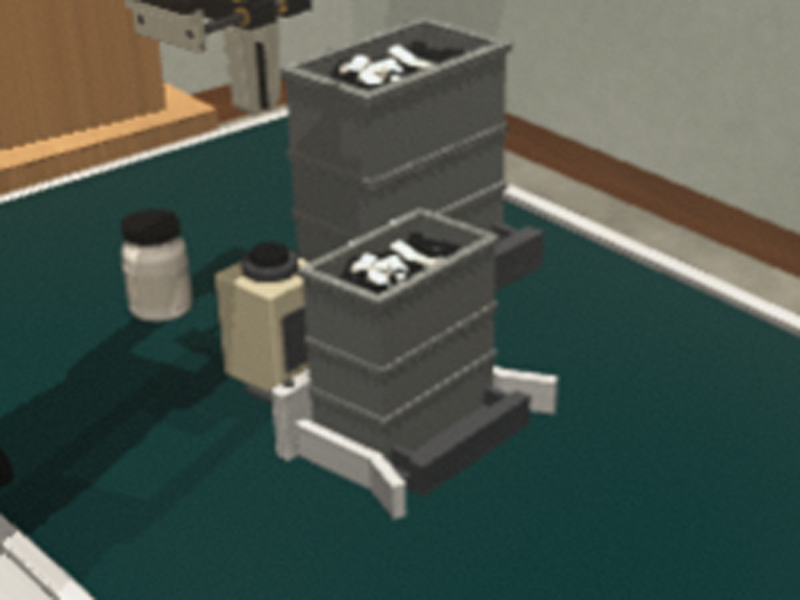

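The crate is upright and home. Next I lower to just above the button, then press.

Emit:
{"name": "step_arm", "arguments": {
  "delta_pos": [
    [1,0,45],
    [1,0,85],
    [1,0,115],
    [1,0,128],
    [1,0,133],
    [1,0,133],
    [1,0,133]
  ],
  "twist": [
    [0,0,0],
    [0,0,0],
    [0,0,0],
    [0,0,0],
    [0,0,0],
    [0,0,0],
    [0,0,0]
  ],
  "claw": [-1,-1,-1,-1,-1,-1,-1]
}}

```text
time: 14.72
ee_pos: [544.2, 280.0, 157.5]
ee_rot: [3.141, -0.0, 1.735]
force: [-0.1, 0.6, 0.1]
gripper_width: -0.0
```

Emit:
{"name": "step_arm", "arguments": {
  "delta_pos": [
    [0,0,2],
    [0,0,4],
    [0,0,6],
    [0,0,6]
  ],
  "twist": [
    [0,0,0],
    [0,0,0],
    [0,0,0],
    [0,0,0]
  ],
  "claw": [-1,-1,-1,-1]
}}

```text
time: 15.22
ee_pos: [544.1, 280.0, 151.3]
ee_rot: [3.141, -0.0, 1.735]
force: [-0.9, -0.3, 0.9]
gripper_width: 0.7
```

Emit:
{"name": "step_arm", "arguments": {
  "delta_pos": [
    [0,0,2],
    [0,0,4],
    [0,0,6],
    [0,0,7],
    [0,0,7]
  ],
  "twist": [
    [0,0,0],
    [0,0,0],
    [0,0,0],
    [0,0,0],
    [0,0,0]
  ],
  "claw": [-1,-1,-1,-1,-1]
}}

```text
time: 15.85
ee_pos: [544.3, 280.1, 145.3]
ee_rot: [3.141, -0.0, 1.735]
force: [-3.4, -0.8, 8.0]
gripper_width: 0.9
```

Emit:
{"name": "step_arm", "arguments": {
  "delta_pos": [
    [0,0,2],
    [0,0,3],
    [0,0,4],
    [0,0,4]
  ],
  "twist": [
    [0,0,0],
    [0,0,0],
    [0,0,0],
    [0,0,0]
  ],
  "claw": [-1,-1,-1,-1]
}}

```text
time: 16.35
ee_pos: [544.4, 280.2, 144.9]
ee_rot: [3.14, -0.001, 1.735]
force: [-13.9, -6.0, 25.9]
gripper_width: 0.2
```

The button bottomed out: about 6 mm travel, then the force rose to 26 N with no more motion. I release it and rise clear.

Emit:
{"name": "step_arm", "arguments": {
  "delta_pos": [
    [0,0,-3],
    [0,0,-10],
    [0,0,-25],
    [0,0,-60],
    [0,0,-110],
    [0,0,-145],
    [0,0,-145],
    [0,0,-145],
    [0,0,-145]
  ],
  "twist": [
    [0,0,0],
    [0,0,0],
    [0,0,0],
    [0,0,0],
    [0,0,0],
    [0,0,0],
    [0,0,0],
    [0,0,0],
    [0,0,0]
  ],
  "claw": [-1,-1,-1,-1,-1,-1,-1,-1,-1]
}}

```text
time: 17.48
ee_pos: [543.4, 279.8, 288.0]
ee_rot: [-3.14, 0.0, 1.735]
force: [0.1, 0.0, -0.0]
gripper_width: 0.7
```

Run:
```python
from h import *
s0=load('side')['pixels'].copy()
for n in('side','top'):
    s=snap(n);A=cloud(s).reshape(-1,3);A=A[~np.isnan(A[:,0])]
    d=(A[:,:2]-DO)@rot(DY)
    m=(abs(d[:,0])<85)&(d[:,1]>-55)&(d[:,1]<60)&(A[:,2]>172)&(A[:,2]<186)
    print(n,cv2.minAreaRect(d[m].astype(np.float32)))
    m=(np.hypot(d[:,0],d[:,1]-150)<14)&(A[:,2]<160); print('button z',np.median(A[m,2]),m.sum())
print(env.observe()['force'],env.observe()['time'])
cv2.imwrite('pics/s5.png',load('side')['pixels'])
```

```text
side ((0.47277069091796875, 0.5720863342285156), (151.4054412841797, 93.40032958984375), 0.9025126099586487)
button z 133.53285451354964 43
top ((2.4590682983398438, 0.13520431518554688), (146.85910034179688, 86.49564361572266), 0.09987786412239075)
button z 131.99004548434823 109
[-0.70538945  1.02848276  0.1008452 ] 17.575
```

View pics/s5.png

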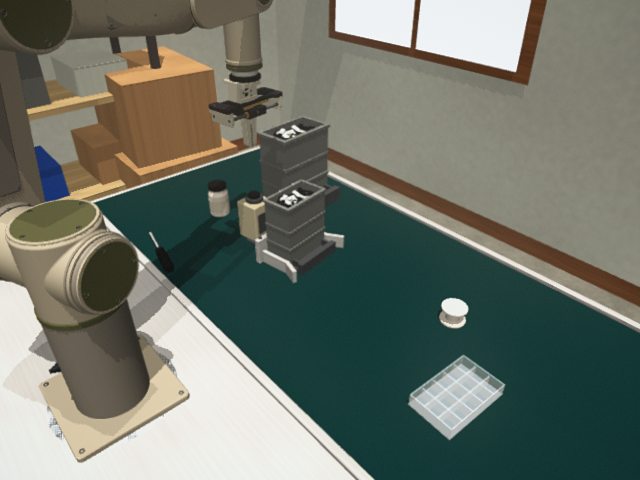

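The crate is home at about (300,225) and the button is back up. The tray, jar, driver and bobbin are where they were, and the gripper is clear, so I hand in.

```bash
python3 -c "
from workcell import job
print(job.close_job())"
```

```text
the job is handed in; nothing more can be done
None
```

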